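# Fit the dial-gauge arm on the comparator stand and swing it over the anvil

## Task

Lower the gauge arm squarely and gently over the stand's tall rod (no dropping) until it sits flat on the shoulder, with the dial well off to one side of the brass-topped anvil, and let go of it there. Then push the gauge arm round the rod until its stylus stands over the centre of the anvil. The gauge arm must not touch the anvil, the anvil must stay where it is, and everything else on the bench stays where it stands.

Things in the scene. Friction and masses are not known exactly. Their poses are not given: they have to be found in the camera images.
- bar_grip (a point): Where to hold the loose gauge arm: middle of its straight blue bar, half-way up, 80 mm from the bore axis and 31 mm above the arm's underside. x runs along the bar from bored block to dial, z up. The bar is 20 mm wide (y), 18 mm high, underside 22 mm above the arm's underside; its free length runs from 58 mm before this point to 49 mm beyond.
- bore (a point): Centre of the lower end of the arm's vertical bore, level with the arm's underside. Same axes as bar_grip. The bore is 22.5 mm across and runs through a dark steel block 44 x 44 mm, 45 mm high, standing on a round flange 76 mm across, 10 mm thick.
- stylus (a point): Lower tip of the gauge's thin vertical stylus, level with the arm's underside, 138 mm from the bore axis along the bar. Above it sits the round black dial with a white face, 50 mm across, 18 mm thick along the bar (129 to 147 mm from the bore), its top 77 mm above the arm's underside.
- seat (a point): Point on the rod axis level with the top of the round shoulder (72 mm across) on which the arm's flange must sit, 85 mm above the bench. The stand is bolted down; its grey base, 250 x 190 mm, 18 mm high, reaches 75 mm behind and 175 mm in front of the rod (x: forward).
- rod_top (a point): Top end of the stand's bright vertical rod, 190 mm above the bench. The rod is 20 mm thick and tapers over its top 12 mm to 8 mm; it stands 105 mm above the shoulder.
- anvil_pad (a point): Centre of the top of the brass pad, 24 mm across, on the anvil post (at most 44 mm across), 78 mm above the bench and 138 mm from the rod axis, so 7 mm below the stylus once the arm is seated. The post stands on an arc groove up to 0.5 rad to either side of the stand's forward direction, held by stiff friction.
- anvil: The anvil and its carrier as one body, origin on the rod axis at bench level, x axis towards the anvil.
- gauge_arm: The whole gauge arm, 186 mm long, about 0.4 kg; origin and axes as bore. It starts lying on the bench, level, just as it will sit on the stand, on its flange and its stylus. The centre of mass lies about 25 mm from the bore axis towards the dial, some 55 mm from bar_grip, so hold it firmly.
- tall_cylinder: Bystander: upright loose steel cylinder 44 mm across, 140 mm high, close beside the stand on one side, about 150 mm from the rod axis: in the way of the dial's swing there. Origin at the centre of its underside.
- v_block: Bystander: loose steel V-block 60 x 44 x 42 mm high beside the stand on the other side. Origin at the centre of its underside.
- gauge_case: Bystander: loose wooden case 120 x 46 x 28 mm high beside the lying gauge arm. Origin at the centre of its underside, x along its length.
- block_tray: Bystander: loose blue tray of steel blocks 90 x 44 x 32 mm high on the other side of the lying gauge arm. Origin at the centre of its underside, x along its length.
- ring_gauge: Bystander: loose steel ring 72 mm across, 22 mm high, towards the back of the bench. Origin at the centre of its underside.
- screwdriver: Bystander: loose red-handled screwdriver 180 mm long lying at the front left.
- readout: Bystander: loose black readout box 110 x 60 x 30 mm high at the front right. Origin at the centre of its underside.

How it is judged:
By the outcome, as a careful person would: the job done as asked, in the order asked, and still so for the second after the job is handed in, with the robot touching nothing.
It also fails if it takes over 64 s, if anything falls off the work surface, if the arm or the gripper's body presses on something with over 40 N, if the wrist force passes 120 N, or if a joint passes its speed limit or range.

## Robot

A 7-joint arm with a two-finger parallel gripper is mounted at the origin on the work surface. World frame = base frame: x ahead of the robot, y to its left, z up, the work surface at z = 0. Lengths are in mm, angles in rad, forces in N, time in s.
With the tool pointing down it reaches from about 350 to 900 mm from the base axis. Payload 8.1 kg.
Tool frame: the origin (TCP) lies midway between the tips of the shut fingers; the grasp point (between the pads) lies 19 mm behind it; x points along the fingers, y is the direction in which the jaws open and shut, and the axes are right-handed (so a half turn about x gives the same grasp; the last joint's range is limited). The gripper opens to 92 mm and grips with 3 to 60 N. Pads are 19 mm wide; open, the fingers measure 130 mm over their backs; the gripper's body (75 mm by 190 mm) begins 47 mm behind the grasp point.
Start: joints at [-1.378, 0.434, 0.025, 1.573, -0.012, 1.134, -0.075], TCP at [182.218, 597.861, 226.742] pointing down, gripper open.
Joint ranges: [-2.62, 2.62], [-0.44, 2.09], [-1.27, 1.32], [0.08, 2.57], [-1.32, 4.46], [0.12, 2], [-2.74, 2.74]. Speed limits (rad/s): [2.22, 2.22, 3.01, 3.01, 3.14, 3.14, 3.14].

## Interface

Orientations are given as a rotation vector (axis times angle).
In Python, from bench import arm, fingers, status, imaging, nets gives the robot as it stands. Calls block until the motion is done:
- arm.goto(position, orientation): joint-space move of the TCP to a pose.
- arm.movel(position, rotation=None, feed=150, guard=None): straight line of the TCP; rotation=None keeps the orientation; feed is the mean speed in mm/s. With guard (N) it stops when the force on the tool has changed by that much, and returns True; else False.
- arm.move_joints(angles): joint-space move.
- fingers.move_gripper(opening): opening from 0.0 (shut) to 1.0 (fully open); the grip force is fixed at half the most; returns when the fingers have stopped.
- arm.wait(seconds).
- arm.ik(position, orientation): joint angles nearest the present ones, or None.
- status.state(): the state.
- imaging.get_image(name): name is "scene" or "top" or "wrist"; returns (picture, depth): 400x640x3 uint8, blue, green, red; 400x640 float32, mm along the optical axis (not along the pixel's ray), 0 where there is no reading.
- imaging.camera_params(name): a dict with "mtx" (3x3 intrinsics, pixels), "R" (3x3) and "t" (3): a world point X has camera coordinates R X + t. Camera axes: x right, y down, z forward; pixel columns grow to the right and rows downward; lengths in mm; the calibration is good to about 2 mm. A picture is of the moment at which its call begins: read the wrist's pose just before it. camera_params takes no time and is no camera call; for the wrist camera it gives the pose at the moment of the call.
A pose or a line that the arm cannot do raises arm.IKError and nothing moves.
- arm.hand_in(): hands the job in, once; it reports no verdict.
Trained networks look in the newest picture that a camera, given by its name, has taken for a name from the list of things; names that differ only in an ending like _2 or _b are one class to them, and where a whole thing is asked for, a point or a joint stands for the part that bears it (a point fixed in the world has none). Each returns a list of dicts, best first, with "confidence" (0 to 1); they miss things now and then, are a little off and sometimes report something else, mostly with a low value. They report only what shows in the picture. A call takes as long as a camera call.
- nets.boxes_of(label, camera): "location" ([column, row] in pixels, amid what is visible of it).
- nets.spot_point(label, camera): "location" ([column, row] in pixels: a listed point, or the origin of a listed thing).
The state is a dict: "clock": time; "q": joint angles; "qd": joint speeds; "tau": joint torques, N m; "position": TCP position; "tcp_rot": TCP orientation; "force": force on the tool from outside, world axes, zero at the start; "torque": the same for the moment, N m; "width": opening from 0.0 (shut) to 1.0 (fully open).
Only numpy, scipy, OpenCV 4.12 (cv2) and the standard library are available. Lean on these libraries where they do the work, as an engineer would, in place of code of your own. Each camera call takes 0.05 s, during which the arm holds its last target. There are 200 camera calls.

## Working session

There is one attempt and no reset: what is moved stays moved. The work goes in short steps, each a Python script; the robot and the scene stay as the last script left them, time stands still between calls to the robot, and variables do not carry over. Pictures are saved under pics/ and viewed, about 8 in all and at most 12, crops included, and the job is handed in when it is done.

```bash
ls; mkdir -p pics
cat > h.py <<'E'
import numpy as np, cv2
from scipy.spatial.transform import Rotation as Rn
from bench import arm, fingers, status, imaging, nets
def world(cam,px,depth=None,z=None,P=None):
    P=P or imaging.camera_params(cam); K,R,t=[np.array(P[k],float) for k in("mtx","R","t")]
    r=np.linalg.inv(K)@np.array([px[0],px[1],1.0]); o=-R.T@t.ravel(); d=R.T@r
    s=depth if z is None else (z-o[2])/d[2]
    return o+s*d
def down(yaw): # tool x down, tool y at yaw in world
    c,s=np.cos(yaw),np.sin(yaw); x=[0,0,-1]; y=[c,s,0]; z=np.cross(x,y)
    return Rn.from_matrix(np.column_stack([x,y,z])).as_rotvec()
E
python3 - <<'E'
from h import *
s=status.state(); print({k:np.round(s[k],3) for k in s})
for cam in("scene","top"):
    im,d=imaging.get_image(cam); cv2.imwrite(f"pics/{cam}0.png",im); np.save(f"pics/{cam}0.npy",d)
    P=imaging.camera_params(cam); print(cam,np.round(-np.array(P["R"]).T@np.array(P["t"]).ravel()))
    for l,z in dict(bar_grip=31,bore=0,stylus=0,seat=85,rod_top=190,anvil_pad=78,anvil=0,gauge_arm=0,tall_cylinder=0,v_block=0,gauge_case=0,block_tray=0).items():
        r=nets.spot_point(l,cam)[:2]
        for q in r: print(cam,l,round(q["confidence"],2),np.round(q["location"]),np.round(world(cam,q["location"],z=z),1))
E
```

```text
pics
{'clock': np.float64(0.0), 'q': array([-1.378,  0.435,  0.025,  1.574, -0.012,  1.134, -0.075]), 'qd': array([ 0.   , -0.002, -0.002,  0.   , -0.001,  0.   , -0.002]), 'tau': array([ 2.0000e-03, -6.6783e+01,  9.8600e-01, -3.1449e+01, -6.1000e-02,
        4.2000e-02,  0.0000e+00]), 'position': array([182.086, 597.341, 225.935]), 'tcp_rot': array([ 0.231,  1.558, -0.234]), 'force': array([-0.416, -0.218, -0.12 ]), 'torque': array([-0.022, -0.054, -0.047]), 'width': np.float64(0.999)}
scene [1080. -226. 1001.]
scene bar_grip 0.92 [364. 204.] [528.9 165.9  31. ]
scene bore 0.86 [358. 185.] [439.6 196.6   0. ]
scene bore 0.36 [208. 205.] [ 305.1 -271.     0. ]
scene stylus 0.89 [365. 223.] [576.2 149.1   0. ]
scene stylus 0.34 [233. 212.] [ 364.  -204.6   -0. ]
scene seat 0.88 [233. 234.] [ 494.7 -228.    85. ]
scene rod_top 0.94 [231. 211.] [ 494.8 -212.8  190. ]
scene rod_top 0.64 [353. 147.] [433.1 169.8 190. ]
scene anvil_pad 0.51 [270. 267.] [ 628.  -170.5   78. ]
scene gauge_arm 0.98 [356. 186.] [441.2 188.7   0. ]
scene tall_cylinder 0.64 [201. 286.] [ 561.1 -358.9    0. ]
sce
[... 243 characters left out ...]
 [267. 230.] [445.4 193.9   0. ]
top bore 0.4 [440. 192.] [ 579.3 -353.8    0. ]
top stylus 0.72 [274. 181.] [602.7 179.    0. ]
top seat 0.66 [404. 212.] [ 497.1 -221.1   85. ]
top rod_top 0.72 [420. 275.] [ 312.4 -239.4  190. ]
top rod_top 0.6 [409. 206.] [ 493.5 -215.8  190. ]
top anvil_pad 0.57 [389. 168.] [ 631.  -179.7   78. ]
top gauge_arm 0.84 [267. 225.] [461.3 193.4   0. ]
top tall_cylinder 0.83 [443. 192.] [ 577.1 -362.9    0. ]
top tall_cylinder 0.31 [301. 219.] [482.2  85.8   0. ]
top v_block 0.66 [355. 207.] [522.7 -84.2   0. ]
top v_block 0.41 [321. 143.] [736.1  29.9   0. ]
top gauge_case 0.82 [238. 202.] [534.6 289.1   0. ]
top gauge_case 0.51 [270. 227.] [456.  185.6   0. ]
```

Run:
```python
import cv2
a=cv2.imread("pics/top0.png")[110:310,190:490]
cv2.imwrite("pics/top0c.png",cv2.resize(a,None,fx=2.6,fy=2.6,interpolation=cv2.INTER_CUBIC))
a=cv2.imread("pics/scene0.png")[130:330,160:460]
cv2.imwrite("pics/scene0c.png",cv2.resize(a,None,fx=2.6,fy=2.6,interpolation=cv2.INTER_CUBIC))
```

```text
(no output)
```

View pics/top0c.png

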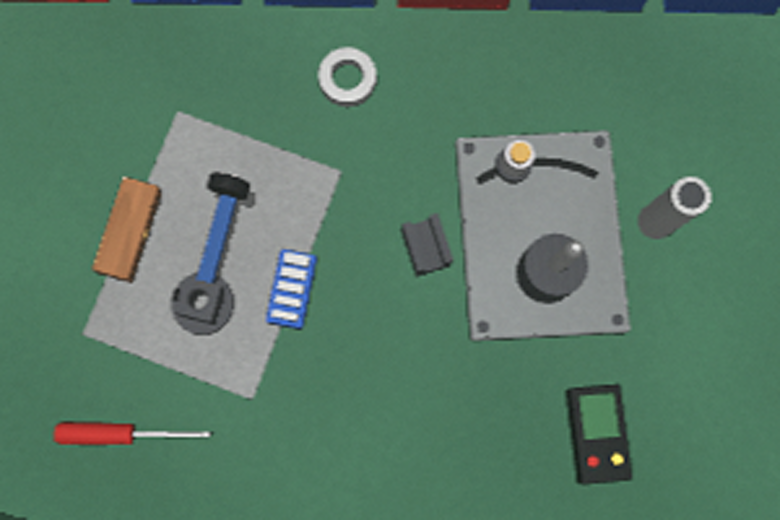

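View pics/scene0c.png

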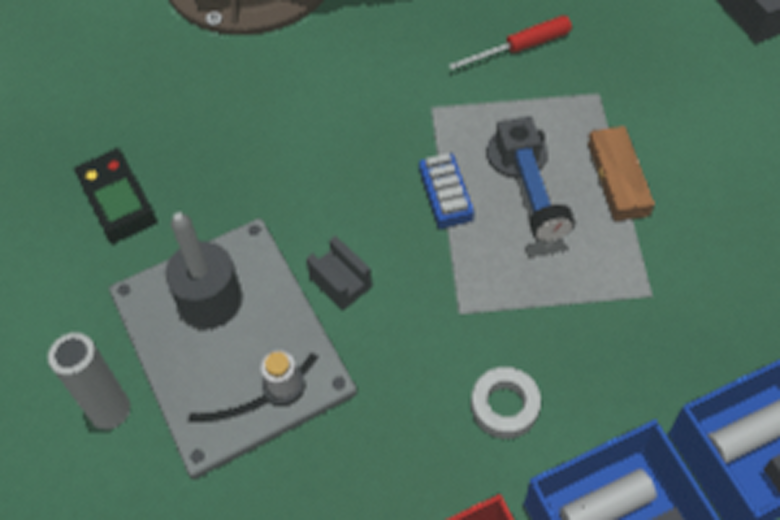

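Top and scene views agree: the rod is near (495,-215), the anvil is about 0.29 rad to the left, the cylinder is on the right and the low V-block is on the left. So I'll seat the arm with the dial on the left. Next is a close look with the wrist camera.

```bash
cat >> h.py <<'E'
def look(name,labels,save=True):
    P=imaging.camera_params("wrist"); im,d=imaging.get_image("wrist")
    cv2.imwrite(f"pics/{name}.png",im); np.save(f"pics/{name}.npy",d)
    np.savez(f"pics/{name}P.npz",**{k:np.array(P[k]) for k in("mtx","R","t")})
    out={}
    for l,z in labels.items():
        for q in nets.spot_point(l,"wrist")[:1]:
            out[l]=world("wrist",q["location"],z=z,P=P); print(l,round(q["confidence"],2),np.round(q["location"],1),np.round(out[l],1))
    return out
E
python3 - <<'E'
from h import *
a=-.3
for yaw in(a+np.pi/2,a-np.pi/2):
    q=arm.ik([505,175,300],down(yaw)); print(np.round(q,2) if q is not None else None)
for yaw in(1.2+np.pi/2,1.2-np.pi/2):
    q=arm.ik([518,-155,300],down(yaw)); print(np.round(q,2) if q is not None else None)
arm.goto([470,170,330],down(a+np.pi/2 if arm.ik([505,175,300],down(a+np.pi/2)) is not None else a-np.pi/2))
s=status.state();print(s["clock"],s["position"],np.round(s["q"],2))
P=imaging.camera_params("wrist");print(np.round(-np.array(P["R"]).T@np.array(P["t"]).ravel()),np.round(P["R"],2))
look("w1",dict(bar_grip=31,bore=0,stylus=0,gauge_case=0,block_tray=0))
E
```

```text
[-0.71  0.23  0.34  1.7  -0.08  1.22  0.93]
[-1.27  0.37  1.17  1.74 -0.36  1.27 -1.89]
[ 0.94  0.43 -1.06  1.61  0.39  1.33  2.6 ]
[-0.59  0.35  1.07  1.72 -0.32  1.26  0.19]
3.2 [469.69306338 171.24008018 329.71717924] [-0.76  0.15  0.36  1.73 -0.05  1.28  0.88]
[398. 192. 486.] [[ 0.29  0.96  0.  ]
 [ 0.92 -0.28  0.28]
 [ 0.27 -0.08 -0.96]]
bar_grip 0.93 [341.3 197.6] [534.6 175.5  31. ]
bore 0.89 [335.6 139.8] [452. 192.   0.]
gauge_case 0.56 [407.8 178.6] [544.7 284.8   0. ]
block_tray 0.81 [271.5 172.9] [472.   79.8   0. ]
```

View pics/w1.png

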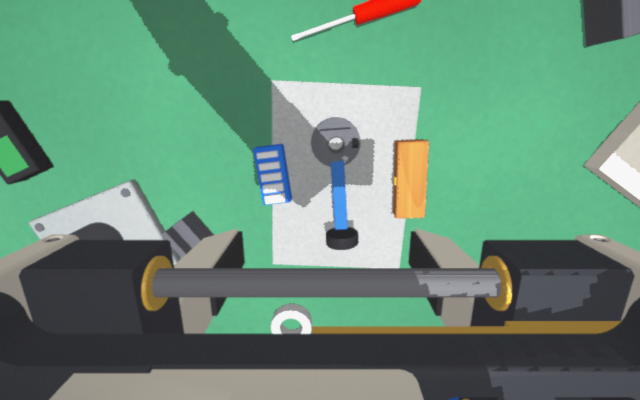

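The wrist view shows the arm lying free: bore at about (336,142), blue bar down to (340,228), tray to its left and case to its right. I'll get the bar line and bore from depth.

```bash
cat >> h.py <<'E'
def cloud(im,d,P):
    K,R,t=[np.array(P[k],float) for k in("mtx","R","t")]
    v,u=np.indices(d.shape); X=np.stack([(u-K[0,2])/K[0,0]*d,(v-K[1,2])/K[1,1]*d,d],-1)
    return (X-t.ravel())@R
def barfit(W,im,d,near,r=110):
    """fit of blue bar: returns centroid, yaw"""
    hsv=cv2.cvtColor(im,cv2.COLOR_BGR2HSV)
    m=(hsv[...,0]>95)&(hsv[...,0]<125)&(hsv[...,1]>120)&(d>0)&(np.hypot(W[...,0]-near[0],W[...,1]-near[1])<r)
    n,l,st,_=cv2.connectedComponentsWithStats(m.astype(np.uint8)); k=1+np.argmax(st[1:,4]); p=W[l==k]
    zt=np.percentile(p[:,2],60); p=p[abs(p[:,2]-zt)<5]
    c=p.mean(0); e=np.linalg.svd(p-c,full_matrices=False)[2][0]; s=(p-c)@e
    return c,e,len(p),s.min(),s.max(),zt
E
python3 - <<'E'
from h import *
im=cv2.imread("pics/w1.png"); d=np.load("pics/w1.npy"); P=dict(np.load("pics/w1P.npz"))
W=cloud(im,d,P)
c,e,n,a,b,zt=barfit(W,im,d,[525,172],75); print("bar",c.round(1),e.round(3),np.arctan2(e[1],e[0]),n,a,b,zt)
m=(abs(W[...,2]-45)<3)&(np.hypot(W[...,0]-452,W[...,1]-192)<35)&(d>0)
p=W[m]; print("block top",len(p),p.mean(0).round(1),p.min(0).round(1),p.max(0).round(1), cv2.minAreaRect(p[:,:2].astype(np.float32)))
m=(abs(W[...,2]-10)<3)&(np.hypot(W[...,0]-452,W[...,1]-192)<50)&(d>0)
p=W[m]; print("flange",len(p),cv2.minEnclosingCircle(p[:,:2].astype(np.float32)))
m=(W[...,2]>65)&(W[...,2]<80)&(np.hypot(W[...,0]-585,W[...,1]-165)<50)&(d>0)
p=W[m]; print("dial",len(p),p.mean(0).round(1),p.min(0).round(1),p.max(0).round(1))
for x in(W[180,200],W[90,300]): print(x)
t=imaging.get_image("top"); T=cloud(*t,imaging.camera_params("top"))
c,e,n,a,b,zt=barfit(T,*t,[525,172],75); print("top bar",c.round(1),e.round(3),np.arctan2(e[1],e[0]),n,a,b,zt)
for yaw in(-.25+np.pi/2,-.25-np.pi/2): print(np.round(arm.ik([515,175,60],down(yaw)),2))
# rod from scene cam
s0=np.load("pics/scene0.npy"); S=cloud(None,s0,imaging.camera_params("scene"))
T0=cloud(None,np.load("pics/top0.npy"),imaging.camera_params("top"))
for nm,C in(("s",S),("t",T0)):
    near=np.hypot(C[...,0]-495,C[...,1]+215)
    for lo,hi,r in((170,192,25),(125,165,25),(80,90,50)):
        m=(near<r)&(C[...,2]>lo)&(C[...,2]<hi); p=C[m]; 
        if len(p): print(nm,lo,len(p),p.mean(0).round(1),np.round(cv2.minEnclosingCircle(p[:,:2].astype(np.float32))[0],1))
    m=(np.hypot(C[...,0]-630,C[...,1]+175)<28)&(abs(C[...,2]-78)<5); p=C[m]; print(nm,"anvil",len(p),p.mean(0).round(1))
E
```

```text
bar [528.  173.2  38.6] [ 0.974 -0.226  0.   ] -0.22799819135430774 853 -52.34592653051394 54.15344045130105 38.8469282875784
block top 746 [454.5 191.1  43.7] [429.2 164.9  42. ] [480.  216.8  46.3] ((454.7214050292969, 190.93820190429688), (43.9561653137207, 43.941585540771484), 76.84745788574219)
flange 743 ((454.6234436035156, 191.12889099121094), 37.69256591796875)
dial 353 [587.4 159.8  71.8] [576.5 139.5  65.1] [601.1 180.1  76.5]
[449.53560237 -34.19646461  -1.85809591]
[366.67546795 162.43760915  -1.63834973]h.py:31: RuntimeWarning: Mean of empty slice.
  c=p.mean(0); e=np.linalg.svd(p-c,full_matrices=False)[2][0]; s=(p-c)@e
  ret = um.true_divide(
Traceback (most recent call last):
  File "h.py", line 31, in barfit
    c=p.mean(0); e=np.linalg.svd(p-c,full_matrices=False)[2][0]; s=(p-c)@e
                   ~~~~~~~~~~~~~~~~~~~~~~~~~~~~~~~~~~~~~~~~~^^^
IndexError: index 0 is out of bounds for axis 0 with size 0
```

Run:
```python
from h import *
for yaw in(-.228+np.pi/2,-.228-np.pi/2):
    q=arm.ik([519,176,12],down(yaw)); print(None if q is None else np.round(q,2))
S=cloud(None,np.load("pics/scene0.npy"),imaging.camera_params("scene"))
T0=cloud(None,np.load("pics/top0.npy"),imaging.camera_params("top"))
for nm,C in(("s",S),("t",T0)):
    near=np.hypot(C[...,0]-495,C[...,1]+215)
    for lo,hi,r in((170,195,25),(125,165,25),(78,90,50)):
        p=C[(near<r)&(C[...,2]>lo)&(C[...,2]<hi)]
        if len(p): print(nm,lo,len(p),p.mean(0).round(1),np.round(cv2.minEnclosingCircle(p[:,:2].astype(np.float32))[0],1))
    p=C[(np.hypot(C[...,0]-630,C[...,1]+175)<28)&(abs(C[...,2]-78)<5)]; print(nm,"anvil",len(p),p.mean(0).round(1))
# wrist view of the stand, keeping clear; then back for grasp
arm.goto([440,-170,340],down(-.3+np.pi/2))
s=status.state();print(s["clock"],np.round(s["q"],2))
look("w2",dict(rod_top=190,seat=85,anvil_pad=78,anvil=0,tall_cylinder=0,v_block=0))
im=cv2.imread("pics/w2.png"); d=np.load("pics/w2.npy"); W=cloud(im,d,dict(np.load("pics/w2P.npz")))
near=np.hypot(W[...,0]-495,W[...,1]+215)
for lo,hi,r in((170,195,25),(125,165,25),(78,90,50)):
    p=W[(near<r)&(W[...,2]>lo)&(W[...,2]<hi)]
    if len(p): print(lo,len(p),p.mean(0).round(1),p[:,2].max(),[np.round(x,1) for x in cv2.minEnclosingCircle(p[:,:2].astype(np.float32))])
hsv=cv2.cvtColor(im,cv2.COLOR_BGR2HSV)
m=(np.hypot(W[...,0]-630,W[...,1]+175)<35)&(abs(W[...,2]-76)<6); p=W[m]; print("anvil top",len(p),p.mean(0).round(1),[np.round(x,1) for x in cv2.minEnclosingCircle(p[:,:2].astype(np.float32))])
```

```text
[-0.61  0.59  0.26  1.98 -0.26  0.6   1.17]
[-0.9   0.68  0.69  2.01 -0.68  0.7  -1.57]
s 170 57 [ 501.8 -220.8  180.9] [ 498.3 -220.2]
s 125 63 [ 504.6 -221.3  145.4] [ 499.3 -220.9]
s 78 396 [ 503.4 -220.9   84. ] [ 497.3 -220.2]
s anvil 67 [ 631.1 -183.    77.2]
t 170 47 [ 496.6 -217.9  183.5] [ 498.2 -219.7]
t 125 27 [ 494.8 -213.2  145.7] [ 498.  -218.5]
t 78 362 [ 494.6 -215.6   85.3] [ 498.3 -219.1]
t anvil 54 [ 630.3 -181.4   78.1]
4.8417 [-0.38  0.09  0.7   1.78 -0.06  1.29  1.61]
rod_top 0.89 [293.2 244.7] [ 496.4 -222.8  190. ]
seat 0.63 [302.5 211.8] [ 496.4 -220.2   85. ]
tall_cylinder 0.84 [240. 254.] [ 564.8 -364.3    0. ]
v_block 0.78 [391.5 191.4] [532.1 -83.6   0. ]
170 265 [ 493.9 -218.9  181.4] 189.90550889598308 [array([ 496.9, -221.2]), np.float64(10.5)]
125 196 [ 490.5 -216.9  146.2] 164.86850270259598 [array([ 496.6, -220.5]), np.float64(10.0)]
78 1569 [ 492.1 -217.8   83.5] 89.57705826726738 [array([ 497. , -220.4]), np.float64(36.0)]
anvil top 0 [nan nan nan] [array([0., 0.]), np.float64(0.0)]<stdin>:22: RuntimeWarning: Mean of empty slice.
  ret = um.true_divide(
```

View pics/w2.png

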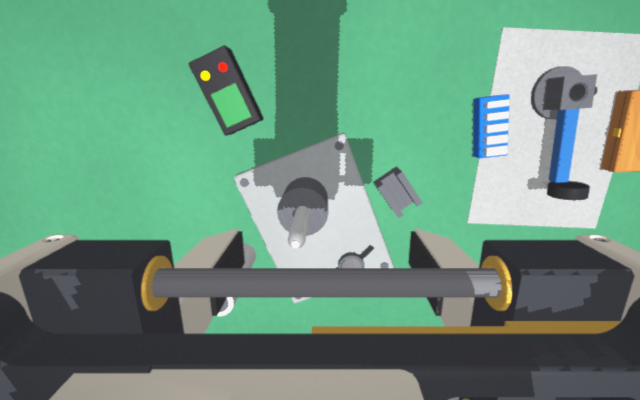

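Run:
```python
from h import *
yaw=-.228; u=np.array([np.cos(yaw),np.sin(yaw)]); B=np.array([454.6,191.0]); g=B+66*u
o=down(yaw-np.pi/2)
arm.goto([*g,180],o); print(np.round(arm.ik([521,-159,97],down(1.2-np.pi/2)),2), np.round(status.state()["q"],2))
print(arm.movel([*g,13],feed=120,guard=8))
s=status.state();print(s["clock"],s["position"].round(1) if hasattr(s["position"],"round") else s["position"],np.round(s["force"],1))
fingers.move_gripper(0.0); s=status.state();print("w",s["width"],np.round(s["position"],1),np.round(s["force"],1))
p=s["position"]; arm.movel([p[0],p[1],p[2]+60],feed=60)
s=status.state();print(s["clock"],np.round(s["position"],1),np.round(s["force"],2),np.round(s["torque"],3),s["width"],np.round(s["tcp_rot"],3),np.round(o,3))
arm.movel([p[0],p[1],p[2]+215],feed=150)
P=imaging.camera_params("wrist"); im,d=imaging.get_image("wrist"); cv2.imwrite("pics/w3.png",im); np.save("pics/w3.npy",d); np.savez("pics/w3P.npz",**{k:np.array(P[k]) for k in("mtx","R","t")})
im,d=imaging.get_image("scene"); cv2.imwrite("pics/s3.png",im); np.save("pics/s3.npy",d)
print(np.round(status.state()["position"],1))
a=np.vstack([cv2.imread("pics/w3.png"),im[100:300]]);cv2.imwrite("pics/v3.png",a[:600])
```

```text
[-0.1   0.47  0.41  1.94 -0.26  0.78  0.09] [-1.01  0.44  0.81  1.87 -0.37  1.   -1.83]
False
9.625 [519.4 176.2  13.6] [-0.1  0.1  0.4]
w 0.21444888771461082 [518.9 175.9  13. ] [ 0.7 -0.1 -0.4]
11.8833 [518.6 175.9  72.6] [-0.12 -0.1  -5.18] [-0.086 -0.034 -0.04 ] 0.2165960755386477 [-2.1    0.241  2.102] [-2.101  0.241  2.101]
[518.3 175.8 227.1]
```

View pics/v3.png

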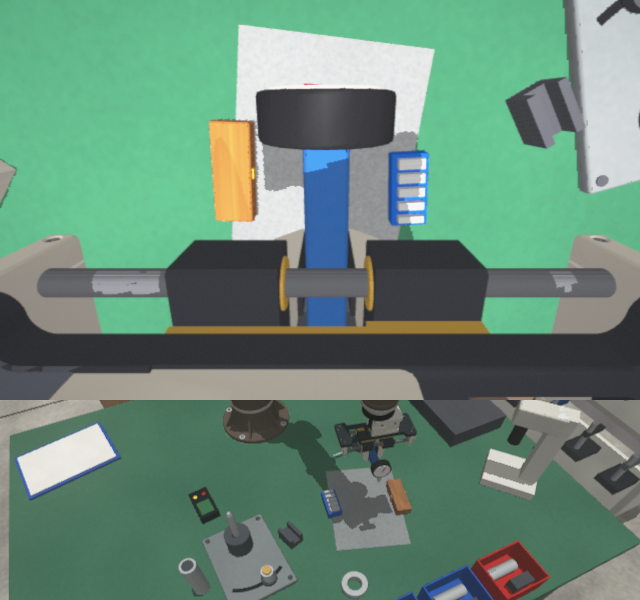

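The arm is held. The dial sits at (327,118), the bar runs straight down the image, and nothing was disturbed. Next I'll check its tilt and yaw in the hand from depth.

```bash
cat >> h.py <<'E'
def held(name=None):
    if name: im=cv2.imread(f"pics/{name}.png"); d=np.load(f"pics/{name}.npy"); P=dict(np.load(f"pics/{name}P.npz"))
    else: P=imaging.camera_params("wrist"); im,d=imaging.get_image("wrist")
    W=cloud(im,d,P); hsv=cv2.cvtColor(im,cv2.COLOR_BGR2HSV)
    v,u=np.indices(d.shape)
    m=(hsv[...,0]>95)&(hsv[...,0]<125)&(hsv[...,1]>120)&(d>0)&(v>146)&(v<235)&(abs(u-327)<20)
    p=W[m]; c=p.mean(0); U,S,V=np.linalg.svd(p-c,full_matrices=False); e=V[0]
    yaw=np.arctan2(e[1],e[0]); e=e if abs(np.hypot(*e[:2]))>0 else e
    return c,e,yaw,len(p),V[2]
E
python3 - <<'E'
from h import *
c,e,yaw,n,nn=held("w3"); print(c.round(1),e.round(4),yaw,n,"normal",nn.round(3))
s=status.state(); print(np.round(s["tcp_rot"],3),np.round(s["torque"],3))
R=Rn.from_rotvec(s["tcp_rot"]).as_matrix(); print(R.round(4))
im=cv2.imread("pics/w3.png"); d=np.load("pics/w3.npy"); W=cloud(im,d,dict(np.load("pics/w3P.npz")))
p=W[95:140,265:390].reshape(-1,3); p=p[abs(p[:,2]-290)<20]; print("dial",p.mean(0).round(1),p[:,2].max())
E
```

```text
[557.  166.  253.4] [-0.9713  0.2235 -0.0814] 2.91542061322731 3345 normal [ 0.085  0.007 -0.996]
[-2.1    0.242  2.103] [-0.109 -0.012  0.006]
[[-1.500e-03 -2.261e-01 -9.741e-01]
 [-9.000e-04 -9.741e-01  2.261e-01]
 [-1.000e+00  1.200e-03  1.200e-03]]
dial [589.1 158.6 287.1] 291.7801608598865
```

Run:
```python
from h import *
im=cv2.imread("pics/w3.png"); d=np.load("pics/w3.npy"); W=cloud(im,d,dict(np.load("pics/w3P.npz")))
for r in list(range(90,236,8))+[308,314,320]: 
    w=np.median(W[r,318:336],0); print(r,w.round(1),np.round((w[:2]-[518.3,175.8])@[.974,-.226],1), im[r,327])
print("cam",np.round(-dict(np.load("pics/w3P.npz"))["R"].T@dict(np.load("pics/w3P.npz"))["t"].ravel(),1))
S=cloud(None,np.load("pics/s3.npy"),imaging.camera_params("scene")); im=cv2.imread("pics/s3.png")
c,e,n,a,b,zt=barfit(S,im,np.load("pics/s3.npy"),[540,168],70); print("scene bar",c.round(1),e.round(3),n,a,b)
m=(np.hypot(S[...,0]-454,S[...,1]-191)<40)&(S[...,2]>190)&(S[...,2]<275); p=S[m]; print("block",len(p),p[:,2].max() if len(p) else 0, p[:,2].min())
```

```text
90 [596.5 157.1 289.6] 80.4 [75 71 73]
98 [594.4 157.6 290.2] 78.3 [94 92 92]
106 [592.3 158.1 289.8] 76.1 [94 90 91]
114 [590.1 158.3 289.9] 73.9 [92 87 88]
122 [587.9 159.1 290. ] 71.6 [89 84 86]
130 [585.7 159.6 290. ] 69.3 [88 84 86]
138 [583.3 160.1 290. ] 66.9 [85 80 81]
146 [581.  160.6 289.6] 64.5 [76 72 73]
154 [573.3 162.4 253. ] 56.6 [244 167  81]
162 [569.9 163.2 253. ] 53.1 [242 161  76]
170 [566.5 164.  252.9] 49.6 [167 102  54]
178 [563.1 164.8 253.1] 46.1 [167  99  52]
186 [559.5 165.6 252.9] 42.5 [166 101  55]
194 [556.2 166.4 253.1] 39.0 [166 100  55]
202 [552.6 167.3 253.3] 35.3 [166 102  54]
210 [549.  168.1 253. ] 31.7 [165 100  52]
218 [545.3 168.5 252.9] 27.9 [165 100  54]
226 [541.8 169.7 253.1] 24.3 [163  99  53]
234 [537.8 170.6 252.5] 20.1 [165 100  53]
308 [499.8 179.4 252.8] -18.8 [161  97  49]
314 [496.3 180.2 252.7] -22.4 [159  96  51]
320 [493.1 181.  252.7] -25.8 [160  97  52]
cam [592.8 158.  383.7]
scene bar [533.7 171.4 253.2] [ 0.888 -0.459  0.028] 68 -27.498855626104998 19.963370857425456
block 62 241.8090411117044 213.89463204343053
```

The bar is level to within about 0.3 mm over 80 mm. The tilted fit came from outlier pixels. Now I'll carry it over the rod.

Run:
```python
from h import *
th=1.2; u=np.array([np.cos(th),np.sin(th)]); rod=np.array([497.0,-220.6]); g=rod+66*u; o=down(th-np.pi/2)
arm.goto([*g,260],o); s=status.state();print(s["clock"],np.round(s["position"],1),g.round(1),np.round(s["force"],1),np.round(s["q"],2))
im,d=imaging.get_image("scene"); a=im[100:300,120:360]; 
im2,d2=imaging.get_image("wrist"); cv2.imwrite("pics/w4.png",im2)
cv2.imwrite("pics/v4.png",np.hstack([cv2.resize(a,None,fx=2,fy=2),im2[:,160:480]]))
P=imaging.camera_params("wrist"); W=cloud(im2,d2,P)
for r in(110,160,220,314): print(np.median(W[r,318:336],0).round(1))
print(np.round(rod+66*u,1))
```

```text
14.85 [ 521.  -158.3  259.7] [ 520.9 -159.1] [ 0.4  0.2 -5.1] [-0.3   0.3   0.65  1.76 -0.2   1.14  0.05]
[548.8 -89.9 322.8]
[ 541.2 -109.5  286. ]
[ 531.5 -134.6  285.6]
[ 513.6 -180.9  284.8]
[ 520.9 -159.1]
```

View pics/v4.png

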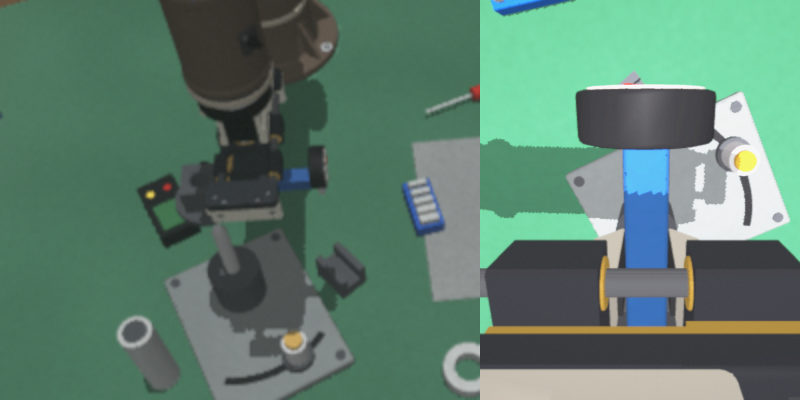

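Run:
```python
from h import *
th=1.2; u=np.array([np.cos(th),np.sin(th)]); g=np.array([497.0,-220.6])+66*u
def rep(t): s=status.state(); print(t,round(s["clock"],2),np.round(s["position"],1),np.round(s["force"],1),np.round(s["torque"],2))
arm.movel([*g,214],feed=80); rep("above")
for z in(190,160,130,110):
    hit=arm.movel([*g,z],feed=40,guard=5); rep((z,hit))
    if hit: break
```

```text
above 15.68 [ 521.2 -159.2  214.3] [-0.7 -0.6 -5.1] [ 0.08 -0.03  0.01]
(190, False) 16.43 [ 521.  -159.2  190.1] [-0.4 -0.8 -4.7] [0.09 0.01 0.02]
(160, False) 17.32 [ 521.1 -159.2  160.2] [ 0.3  0.7 -4.5] [ 0.14  0.03 -0.  ]
(130, False) 18.23 [ 521.1 -159.2  130.2] [ 0.9  0.6 -4.7] [ 0.11 -0.    0.03]
(110, False) 18.88 [ 520.9 -159.2  109.9] [-1.  -0.5 -4.3] [ 0.13  0.03 -0.03]
```

Run:
```python
from h import *
th=1.2; u=np.array([np.cos(th),np.sin(th)]); g=np.array([497.0,-220.6])+66*u
def rep(t): s=status.state(); print(t,round(s["clock"],2),np.round(s["position"],1),np.round(s["force"],1),np.round(s["torque"],2)); return s
hit=arm.movel([*g,92],feed=12,guard=3.5); rep(hit)
P=imaging.camera_params("wrist"); im2,d2=imaging.get_image("wrist"); W=cloud(im2,d2,P)
for r in(110,160,220,314): print(np.median(W[r,318:336],0).round(1))
```

```text
True 19.86 [ 521.  -158.9   97.8] [-0.4  0.2  5.6] [-0.11  0.12  0.  ]
[548.6 -90.7 160.3]
[ 541.1 -110.2  122.8]
[ 531.3 -135.5  123.3]
[ 513.6 -181.2  123.4]
```

Seated at the expected height (TCP 97.8) and level. Releasing, checking it stays put, and locating the anvil pad from the wrist camera.

```bash
cat >> h.py <<'E'
def brass(im,d,W,z=78,tol=8):
    hsv=cv2.cvtColor(im,cv2.COLOR_BGR2HSV)
    m=(hsv[...,0]>14)&(hsv[...,0]<36)&(hsv[...,1]>90)&(d>0)&(abs(W[...,2]-z)<tol)&(np.hypot(W[...,0]-630,W[...,1]+182)<45)
    p=W[m]; return (len(p),p.mean(0).round(1),[np.round(x,1) for x in cv2.minEnclosingCircle(p[:,:2].astype(np.float32))]) if len(p) else None
def barline(im,d,W,rod,z=123.5):
    """yaw of seated bar about rod from blue points on the bar top"""
    hsv=cv2.cvtColor(im,cv2.COLOR_BGR2HSV); r=np.hypot(W[...,0]-rod[0],W[...,1]-rod[1])
    m=(hsv[...,0]>95)&(hsv[...,0]<125)&(hsv[...,1]>120)&(d>0)&(abs(W[...,2]-z)<4)&(r>25)&(r<130)
    p=W[m]; c=p.mean(0); e=np.linalg.svd(p[:,:2]-c[:2],full_matrices=False)[2][0]
    e=e*np.sign(e@(c[:2]-rod)); m=(abs(W[...,2]-160)<4)&(r<160)&(r>120); q=W[m]
    return dict(n=len(p),yaw_c=np.arctan2(*(c[:2]-rod)[::-1]),yaw_e=np.arctan2(e[1],e[0]),c=c.round(1),dial=q.mean(0).round(1) if len(q) else None,
      yaw_d=np.arctan2(*(q.mean(0)[:2]-rod)[::-1]) if len(q) else None)
rod=np.array([497.0,-220.6])
def wview(name=None):
    P=imaging.camera_params("wrist"); im,d=imaging.get_image("wrist"); W=cloud(im,d,P)
    if name: cv2.imwrite(f"pics/{name}.png",im)
    print(barline(im,d,W,rod),"brass",brass(im,d,W))
def rep(t):
    s=status.state(); print(t,round(s["clock"],2),np.round(s["position"],1),np.round(s["force"],1),np.round(s["torque"],2),round(s["width"],3)); return s
E
python3 - <<'E'
from h import *
wview(); fingers.move_gripper(0.45); rep("open"); arm.wait(.3); wview("w5")
for c in("top","scene"):
    im,d=imaging.get_image(c); W=cloud(im,d,imaging.camera_params(c)); print(c,brass(im,d,W))
for psi in(1.2,.9,.6,.28):
    u=np.array([np.cos(psi),np.sin(psi)]); q=arm.ik([*(rod+76*u),100],down(psi-np.pi/2)); print(psi,None if q is None else np.round(q,2))
E
```

```text
{'n': 6406, 'yaw_c': np.float64(1.1906354828961996), 'yaw_e': np.float64(1.2044128413228896), 'c': array([ 529.7, -138.8,  123.3]), 'dial': array([547.2, -93.8, 159. ]), 'yaw_d': np.float64(1.1938807362386425)} brass (1371, array([ 628.9, -182.2,   76.1]), [array([ 629.9, -183.1]), np.float64(12.6)])
open 20.55 [ 519.8 -158.5   96.9] [ 0.4 -0.2  0.1] [-0.12  0.09  0.02] 0.451
{'n': 6363, 'yaw_c': np.float64(1.1911534122619636), 'yaw_e': np.float64(1.2034597864014056), 'c': array([ 529.7, -138.6,  123.5]), 'dial': array([547.3, -95.2, 159.3]), 'yaw_d': np.float64(1.1893602378195616)} brass (1390, array([ 629. , -182.2,   76. ]), [array([ 629.6, -183.5]), np.float64(12.5)])
top None
scene (59, array([ 629.4, -182.9,   77.2]), [array([ 627.6, -183.2]), np.float64(13.3)])
1.2 [-0.22  0.49  0.56  1.95 -0.36  0.8   0.16]
0.9 [-0.25  0.54  0.64  1.9  -0.42  0.84 -0.06]
0.6 [-0.27  0.59  0.72  1.85 -0.49  0.89 -0.28]
0.28 [-0.27  0.64  0.8   1.81 -0.57  0.93 -0.51]
```

Released cleanly, and the arm has not moved. The anvil is at yaw 0.279 (radius 138). Now I'll push the arm round with one jaw, loosely straddling the bar and stopping short.

```bash
cat >> h.py <<'E'
def pose(psi,gap=10.7,R=76):
    u=np.array([np.cos(psi),np.sin(psi)]); n=np.array([-u[1],u[0]])
    return [*(rod+R*u-gap*n),100.],down(psi-np.pi/2)
E
python3 - <<'E'
from h import *
p,o=pose(1.195,0); arm.movel(p,o,feed=60)
p,o=pose(1.195,8); arm.movel(p,o,feed=40); rep("near"); wview()
for psi in np.linspace(1.195,.38,9)[1:]:
    p,o=pose(psi); arm.movel(p,o,feed=35); s=rep(round(psi,2))
    if np.hypot(*s["force"][:2])>15: print("STOP"); break
arm.wait(.2); wview("w6")
E
```

```text
near 21.68 [ 532.6 -153.2   99.9] [-0.2 -0.5  0.4] [-0.16  0.08 -0.  ] 0.452
{'n': 4926, 'yaw_c': np.float64(1.1898844535693045), 'yaw_e': np.float64(1.2025819644747342), 'c': array([ 530. , -138.2,  123.5]), 'dial': array([547.9, -92.4, 159. ]), 'yaw_d': np.float64(1.1926839157321396)} brass (1263, array([ 628.9, -182. ,   76.1]), [array([ 630. , -183.4]), np.float64(12.3)])
1.09 22.18 [ 541.3 -158.1   99.9] [ 0.  -0.3 -0.5] [-0.12  0.04  0.01] 0.447
0.99 22.55 [ 547.4 -162.9  100. ] [-0.2 -0.2  0.5] [-0.13  0.11  0.02] 0.448
0.89 22.93 [ 553.  -168.3  100. ] [-0.2  0.3 -0.2] [-0.11  0.07 -0.04] 0.447
0.79 23.3 [ 558.1 -174.2  100. ] [-0.3  1.1 -0.4] [-0.09  0.12 -0.01] 0.451
0.69 23.68 [ 562.4 -180.7   99.9] [-0.4 -0.5 -0.8] [-0.07  0.1  -0.07] 0.449
0.58 24.05 [ 566.2 -187.6  100. ] [ 0.8  1.  -0.2] [-0.13  0.15 -0.  ] 0.447
0.48 24.43 [ 569.2 -194.8  100. ] [ 0.7 -0.2 -0.1] [-0.07  0.15  0.  ] 0.453
0.38 24.8 [ 571.4 -202.2  100. ] [0.1 0.4 0.7] [-0.05  0.18  0.01] 0.449
{'n': 5011, 'yaw_c': np.float64(0.36237285001494063), 'yaw_e': np.float64(0.37202618694521666), 'c': array([ 581.4, -188.6,  123.6]), 'dial': array([ 627.6, -170.9,  159. ]), 'yaw_d': np.float64(0.36356539525440945)} brass (22, array([ 640.3, -179.5,   77. ]), [array([ 640.1, -179.3]), np.float64(3.6)])
```

Run:
```python
from h import *
for psi in(.34,.31,.294):
    p,o=pose(psi); arm.movel(p,o,feed=20); rep(psi)
arm.wait(.2); wview()
# back to the middle of the gap, then straight up clear, then view from aside
p,o=pose(.281,0); arm.movel(p,o,feed=30); wview()
p[2]=260.; arm.movel(p,o,feed=120); rep("up"); 
q,o=pose(.281,0,R=20); q[2]=400.; arm.goto(q,o); P=imaging.camera_params("wrist"); wview("w7")
im=cv2.imread("pics/w7.png"); sc,d=imaging.get_image("scene"); W=cloud(sc,d,imaging.camera_params("scene")); print(barline(sc,d,W,rod,125))
for l,z in(("stylus",85),("anvil_pad",78),("bore",85)):
  for cam in("wrist","scene"):
    for r in nets.spot_point(l,cam)[:1]: print(l,cam,round(r["confidence"],2),np.round(r["location"],1),world(cam,r["location"],z=z).round(1))
cv2.imwrite("pics/v7.png",np.hstack([cv2.resize(sc[180:320,170:370],None,fx=2,fy=2),im[:280,120:520]]))
```

```text
0.34 25.35 [ 572.2 -205.4  100. ] [ 0.  -0.6  0.2] [-0.13  0.2   0.03] 0.448
0.31 25.62 [ 572.7 -207.7  100. ] [-0.   0.8  1.2] [-0.09  0.19  0.01] 0.452
0.294 25.87 [ 572.8 -208.8  100. ] [ 0.6  1.1 -0. ] [ 0.01  0.09 -0.02] 0.452
{'n': 5079, 'yaw_c': np.float64(0.28174238284158676), 'yaw_e': np.float64(0.29142020310467887), 'c': array([ 584. , -195.4,  123.6]), 'dial': array([ 631.3, -181.5,  159. ]), 'yaw_d': np.float64(0.28341864125160754)} brass (26, array([ 640.7, -181.2,   76.7]), [array([ 640.7, -181.2]), np.float64(3.6)])
{'n': 5023, 'yaw_c': np.float64(0.2832376363096161), 'yaw_e': np.float64(0.2915925022951307), 'c': array([ 583.9, -195.3,  123.6]), 'dial': array([ 631.2, -181.1,  159. ]), 'yaw_d': np.float64(0.28598282164318334)} brass (13, array([ 641.2, -182.2,   76.6]), [array([ 641. , -182.1]), np.float64(2.5)])
up 28.12 [ 569.7 -199.3  259.3] [-0.2 -0.6  0.1] [-0.06  0.15 -0.  ] 0.452
{'n': 1143, 'yaw_c': np.float64(0.2854963076230066), 'yaw_e': np.float64(0.2938847990337074), 'c': array([ 572.6, -198.4,  123.6]), 'dial': array([ 630.6, -181. ,  158.9]), 'yaw_d': np.float64(0.2880718704949142)} brass None
{'n': 213, 'yaw_c': np.float64(0.28405749860187973), 'yaw_e': np.float64(0.290358250780456), 'c': array([ 564.1, -201. ,  124.3]), 'dial': array([ 632.1, -181. ,  159.3]), 'yaw_d': np.float64(0.2855021225817782)}
stylus scene 0.93 [265.5 268.3] [ 629.4 -183.7   85. ]
anvil_pad wrist 0.6 [324.9  71.5] [ 632.1 -179.2   78. ]
anvil_pad scene 0.59 [263.4 268.8] [ 625.  -188.9   78. ]
bore wrist 0.6 [325.7 166.9] [ 501.2 -218.7   85. ]
bore scene 0.46 [351.6 149.4] [358.2 211.2  85. ]
```

View pics/v7.png

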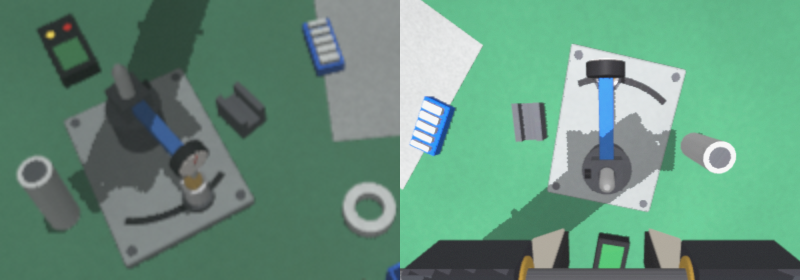

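The whole bench looks right: stylus over the anvil, cylinder, V-block and others where they were. The remaining error is about 1 mm and the dial hides the pad from above, so I'll take one oblique wrist view from the front.

```bash
cat > ob.py <<'E'
from h import *
s=status.state(); R0=Rn.from_rotvec(s["tcp_rot"]).as_matrix(); P=imaging.camera_params("wrist"); Rc=np.array(P["R"]); C=-Rc.T@np.array(P["t"]).ravel()
ct=R0.T@(C-s["position"]); f=R0.T@Rc[2]; print(ct.round(1),f.round(3),np.array(P["mtx"]).round(0).tolist())
psi=.282; u=np.array([np.cos(psi),np.sin(psi),0]); pad=np.array([629.6,-182.5,80])
found=None
for t in(.75,.6,.45,.3):
  for D in(270,300,330):
    x=-np.cos(t)*np.array([0,0,1])-np.sin(t)*u; y=np.array([u[1],-u[0],0]); R=np.column_stack([x,y,np.cross(x,y)])
    p=pad-D*(R@f)-R@ct; tip_clear=p@u-pad@u
    o=Rn.from_matrix(R).as_rotvec(); q=arm.ik(p,o); 
    print(t,D,p.round(0),round(tip_clear),None if q is None else np.round(q,2))
    if q is not None and not found: found=(p,o)
np.savez("ob.npz",p=found[0],o=found[1])
E
python3 ob.py
```

```text
[-156.7    1.   -76. ] [ 0.96  -0.002  0.279] [[312.0, 0.0, 326.0], [0.0, 312.0, 196.0], [0.0, 0.0, 1.0]]
0.75 270 [ 696. -163.  155.] 69 None
0.75 300 [ 721. -155.  171.] 95 None
0.75 330 [ 746. -148.  186.] 121 None
0.6 270 [ 685. -166.  165.] 57 [-0.22  1.13  0.92  0.83 -0.41  1.91 -0.83]
0.6 300 [ 707. -159.  184.] 81 [-0.16  1.14  0.83  0.68 -0.38  2.   -0.9 ]
0.6 330 [ 729. -153.  203.] 104 None
0.45 270 [ 672. -170.  173.] 44 [-0.27  1.    0.91  1.05 -0.43  1.71 -0.79]
0.45 300 [ 691. -164.  195.] 64 [-0.25  1.02  0.92  0.95 -0.44  1.79 -0.81]
0.45 330 [ 710. -159.  217.] 84 [-0.22  1.04  0.92  0.82 -0.46  1.88 -0.84]
0.3 270 [ 658. -174.  178.] 30 [-0.31  0.88  0.91  1.25 -0.45  1.52 -0.75]
0.3 300 [ 674. -169.  203.] 46 [-0.29  0.89  0.91  1.16 -0.46  1.59 -0.77]
0.3 330 [ 690. -164.  228.] 63 [-0.28  0.9   0.92  1.07 -0.46  1.67 -0.79]
```

Run:
```python
from h import *
z=np.load("ob.npz"); p,o=z["p"],z["o"]
arm.goto([690,-165,330],down(.282-np.pi/2)); arm.goto(p,o); rep("ob"); arm.wait(.2)
P=imaging.camera_params("wrist"); im,d=imaging.get_image("wrist"); cv2.imwrite("pics/w8.png",im); np.save("pics/w8.npy",d); np.savez("pics/w8P.npz",**{k:np.array(P[k]) for k in("mtx","R","t")})
W=cloud(im,d,P); print(brass(im,d,W,78,5))
for l,zz in(("stylus",85),("anvil_pad",78)):
    for r in nets.spot_point(l,"wrist")[:1]: print(l,round(r["confidence"],2),np.round(r["location"],1),world("wrist",r["location"],z=zz).round(1))
cv2.imwrite("pics/v8.png",cv2.resize(im[130:260,260:400],None,fx=4,fy=4,interpolation=cv2.INTER_CUBIC))
```

```text
ob 30.68 [ 684.9 -167.5  167.9] [-0.4 -0.1  2.1] [ 0.11 -0.4  -0.02] 0.45
(405, array([ 632.8, -183.1,   76.2]), [array([ 630.8, -184.2]), np.float64(12.8)])
stylus 0.85 [322.1 193.7] [ 635.3 -178.    85. ]
anvil_pad 0.79 [327.7 186.2] [ 638.8 -181.7   78. ]
```

View pics/v8.png

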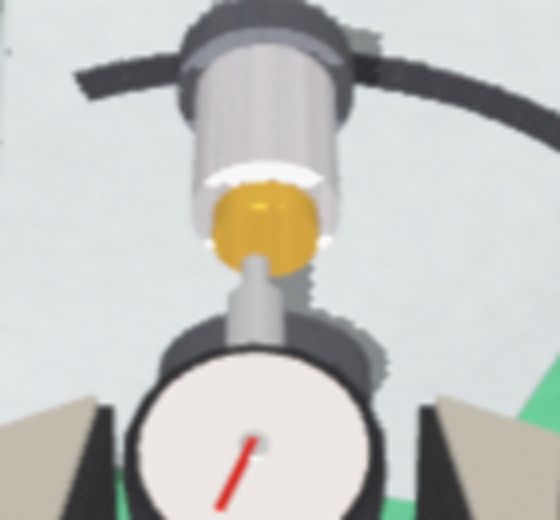

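In the oblique view (crop, 4.4 px/mm) the pad centre is at column 266 and the stylus tip at 256, with the post axis vertical at 267. The stylus is therefore about 2.2 mm too far left (+yaw). I'll nudge it a further 0.016 rad and look again.

Run:
```python
from h import *
z=np.load("ob.npz"); po,oo=z["p"],z["o"]
up=([690,-165,330],down(.282-np.pi/2)); arm.goto(*up)
p,o=pose(.284,0); arm.goto([p[0],p[1],260],o); arm.movel(p,feed=110); wview()
p,o=pose(.284,8); arm.movel(p,o,feed=30)
for psi in(.285,.278): p,o=pose(psi); arm.movel(p,o,feed=15); rep(psi)
arm.wait(.2); wview()
p,o=pose(.27,0); arm.movel(p,o,feed=30); wview(); p[2]=260.; arm.movel(p,o,feed=120)
arm.goto(*up); arm.goto(po,oo); arm.wait(.2); rep("ob")
im,d=imaging.get_image("wrist"); cv2.imwrite("pics/w9.png",im); np.save("pics/w9.npy",d)
cv2.imwrite("pics/v9.png",cv2.resize(im[160:230,290:370],None,fx=7,fy=7,interpolation=cv2.INTER_CUBIC))
```

```text
{'n': 4996, 'yaw_c': np.float64(0.2836916583300861), 'yaw_e': np.float64(0.2940827098852729), 'c': array([ 583.7, -195.3,  123.6]), 'dial': array([ 631.2, -181.2,  159. ]), 'yaw_d': np.float64(0.2858027694305146)} brass (17, array([ 641.2, -182.8,   76.7]), [array([ 641.2, -182.8]), np.float64(2.6)])
0.285 34.77 [ 572.9 -209.6  100. ] [ 0.  -0.1 -0.6] [-0.01  0.16 -0.04] 0.449
0.278 35.02 [ 573. -210.  100.] [-0.2  0.4  0.6] [0.03 0.2  0.01] 0.451
{'n': 5039, 'yaw_c': np.float64(0.2679804732742851), 'yaw_e': np.float64(0.2786555891786844), 'c': array([ 584.2, -196.6,  123.6]), 'dial': array([ 631.8, -183.4,  159. ]), 'yaw_d': np.float64(0.26913065216616944)} brass (21, array([ 641. , -182.2,   76.6]), [array([ 641. , -182.3]), np.float64(3.0)])
{'n': 5024, 'yaw_c': np.float64(0.2688360562229212), 'yaw_e': np.float64(0.2797103657553594), 'c': array([ 584.2, -196.6,  123.6]), 'dial': array([ 631.8, -183.1,  159. ]), 'yaw_d': np.float64(0.27151984796428036)} brass (8, array([ 641.2, -182.3,   76.9]), [array([ 641.2, -182.6]), np.float64(2.5)])
ob 38.82 [ 685.1 -166.8  169.2] [ 0.3 -0.2  0.9] [ 0.09 -0.47  0.03] 0.447
```

View pics/v9.png

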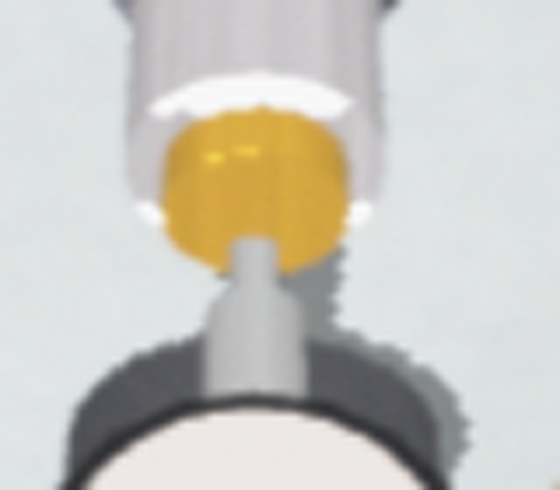

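The pad centre is at column 255.5 and the stylus at 254.5 (about 7.7 px/mm), so it is centred. I'll retreat, do a last numeric check, and hand in.

Run:
```python
from h import *
arm.goto([690,-165,330],down(.282-np.pi/2)); arm.goto([400,0,420],down(.282-np.pi/2)); arm.wait(.3); rep("clear")
im,d=imaging.get_image("scene"); d0=np.load("pics/scene0.npy"); i0=cv2.imread("pics/scene0.png")
W=cloud(im,d,imaging.camera_params("scene")); print(brass(im,d,W),barline(im,d,W,rod,125))
for l in("tall_cylinder","v_block","gauge_case","block_tray","ring_gauge","readout","screwdriver"):
    for r in nets.spot_point(l,"scene")[:1]: print(l,round(r["confidence"],2),np.round(r["location"]),world("scene",r["location"],z=0).round(0))
arm.hand_in()
```

```text
clear 41.17 [ 4.002e+02 -2.000e-01  4.200e+02] [ 1.1 -0.7 -0. ] [-0.06  0.19 -0.02] 0.449
(35, array([ 633.1, -183. ,   77. ]), [array([ 631.2, -182.7]), np.float64(10.2)]) {'n': 217, 'yaw_c': np.float64(0.2697871255039985), 'yaw_e': np.float64(0.264098930023482), 'c': array([ 563.1, -202.3,  124.2]), 'dial': array([ 632.4, -182. ,  159.3]), 'yaw_d': np.float64(0.27782120967147306)}
tall_cylinder 0.82 [201. 285.] [ 557. -359.    0.]
v_block 0.66 [292. 242.] [540. -80.   0.]
gauge_case 0.68 [397. 198.] [537. 286.  -0.]
block_tray 0.76 [333. 205.] [474.  89.   0.]
ring_gauge 0.57 [351. 284.] [733.  17.   0.]
readout 0.94 [205. 209.] [ 316. -282.    0.]
screwdriver 0.78 [353. 147.] [282. 261.   0.]
the job is handed in; nothing more can be done
```

The gauge arm is seated on the shoulder with its stylus over the centre of the anvil, and the job is handed in at about 41 s of the 64 s allowed.

- **Seating:** I lowered the arm over the rod without any snag. It touched the shoulder at the expected height (TCP 97.8 mm) and sat level, with the dial about 0.9 rad to the left of the anvil. I let go there and it did not move.
- **Pushing round:** I pushed the bar with one jaw until the stylus was close. A close view from the front then showed it about 2.2 mm off, so I nudged it once more.
- **Stylus:** The last close view put the stylus within about 0.2 mm of the pad centre, side to side. The arm's bearing worked out from depth readings varied by about 0.01 rad (roughly 1.5 mm) between methods, so I relied on the close view.
- **Anvil:** The pad measured within about 2 mm of where it started, within measuring error. Side forces while pushing stayed around 1 N.
- **Other items:** The networks placed the cylinder, case and tray within about 6 mm of their first positions. The V-block read about 11 mm off, but earlier readings of it also differed by up to about 11 mm. It looked in place in the picture after the first push, and nothing touched it. The ring, readout and screwdriver were seen at the end but not compared with their start.

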